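Clamp a number-plate blank with the square key

ROBOT

A 7-joint arm with a two-finger parallel gripper is mounted at the origin on the work surface. World frame = base frame: x ahead of the robot, y to its left, z up, the work surface at z = 0. Lengths are in m, angles in rad, forces in N, time in s.
With the tool pointing down it reaches from about 0.425 to 0.925 m from the base axis. Payload 6.8 kg.
Tool frame: the origin (TCP) lies midway between the tips of the shut fingers; the grasp point (between the pads) lies 19 mm behind it; z points along the fingers, y is the line along which they close (so a half turn about z gives the same grasp; the last joint's range is limited). The gripper opens to 85 mm and grips with 20 to 120 N. Pads are 22 mm wide; open, the fingers measure 114 mm over their backs; the gripper's body (76 mm by 85 mm) begins 54 mm behind the grasp point. The pads swing forward as they close: fully open they stand 13 mm farther back than shut.
Start: joints at [1.048, 0.477, 0.022, 1.555, -0.011, 1.109, -0.083], TCP at [0.272, -0.618, 0.208] pointing down, gripper open.
Joint ranges: [-2.96, 2.96], [-0.34, 2.1], [-1.41, 1.46], [0.24, 2.44], [-1.37, 4.51], [0.17, 1.92], [-2.96, 2.96]. Speed limits (rad/s): [2.39, 2.39, 3.14, 3.14, 3.14, 3.14, 3.14].

INTERFACE

Orientations are given as a unit quaternion [w, x, y, z].
In Python, from station import bot, imaging gives the robot as it stands.
- The arm moves only by the tool move_arm, never from a script. Its argument "commands" is a list that holds one entry, the list of rows, each a list of 7 numbers: the shift along the tool's x, y, z in m, then the turn, a rotation vector about the tool's x, y, z in degrees, then the finger opening in m, from 0 to 0.0854. In form: [[[x, y, z, rx, ry, rz, grip], ...]]. A call has 1 to 20 rows; each row shifts and turns the commanded pose from where the row before left it, along the tool's axes as they then stand; what a row does not reach is not made up. A row lasts 1/8 s, in which the tool goes at most 62.5 mm and 10.7 degrees, less where a joint would pass 70% of its speed; a pose out of reach is approached as far as the arm can. A call is refused whole if a number of a shift passes 0.0625 or a number of a turn 10.7, either way. A call with a gripper value outside its range is refused whole. The fingers move at their own pace and stop on an object; "squeeze" is the grip in N (left out, the last holds). Time passes only in rows, so rows that do not move let the fingers close. It gives the time, the measured TCP pose, the force, the opening and the grip force at its end, in the units of the state.
- bot.get_obs(): the state, without advancing time (a new reading comes with each control period).
- imaging.read_camera(name): name is "scene" or "top" or "wrist"; returns the picture (480x640x3 uint8, red, green, blue); there is no depth.
- imaging.calibration(name): a dict with "intrinsics" (3x3 intrinsics, pixels), "k1" (the pictures are not rectified: a ray, as slopes to the right and down, at radius r is drawn at 1 + k1 r^2 times it, then the intrinsics apply), "extrinsics" (4x4, takes a point from camera to world coordinates); the wrist camera has in their place "mount" (4x4, takes a point from camera to tool coordinates, whose origin is the TCP and whose axes are the flange's). Camera axes: x right, y down, z forward; pixel columns grow to the right and rows downward; lengths in m; the calibration is good to about 2 mm. A picture is of the moment at which its call begins: read the wrist's pose just before it. calibration takes no time and is no camera call.
- bot.hand_in(): hands the job in; it is judged then, once.
The state is a dict: "t": time; "q": joint angles; "joint_vel": joint speeds; "joint_torque": joint torques, N m; "eef_pos": TCP position; "tool_rot": TCP orientation; "contact_force": force on the tool from outside, world axes, zero at the start; "torque": the same for the moment, N m; "gripper_width": opening from 0.0 (shut) to 1.0 (fully open); "grasp_force": force on a finger pad.
Only numpy, scipy, OpenCV 4.12 (cv2) and the standard library are available. Lean on these libraries where they do the work, as an engineer would, in place of code of your own. Each camera call takes 0.05 s, during which the arm holds its last target. There are 200 camera calls.

TASK

Clamp the plate blank in the jig: take the square key from its wooden rest, feel it down into the jig's cam screw (press lightly and turn it until the drive drops in and the flange sits down on the collar), then turn it clockwise as seen from above until the jaw stops against the plate, re-gripping as needed. Leave the key standing fully home in the screw, let go, and leave the other things on the bench where they are.

Things in the scene. Friction and masses are not known exactly. Their poses are not given: they have to be found in the camera images.
- key: Loose steel key, about 0.42 kg, 102 mm tall, standing upright in the rest. Origin: centre of the drive's lower end; z up its axis, x and y normal to the flats. From below: square drive 20 x 20 mm, 38 mm long; round flange 48 mm wide, 6 mm thick; round neck 16 mm wide, 28 mm long; square head. The key is the same every 90 degrees.
- key_head (a point): Centre of the key's square head (28 x 28 mm, 30 mm tall, flats parallel to those of the drive), 87 mm above the key's origin. Grip it across two flats.
- rest: Wooden block 70 x 70 mm, 50 mm tall, fixed to the bench, with a round hole 32 mm in diameter and 44 mm deep in the middle of its top; the key's flange rests on its top. Origin: centre of its underside, on the bench.
- collar_top (a point): Centre of the top of the jig's round steel collar (outer diameter 58 mm, top 52 mm above the bench), on the cam screw's axis. z up; x points to the jaw and plate. Its mouth is 39 mm wide and narrows as a cone within 7 mm to a 30 mm round bore. Key home: flange on this top, key origin 38 mm below this point.
- screw_face (a point): Centre of the cam screw's upper face, 22 mm below the collar's top, with a square recess 22 x 22 mm, 16.5 mm deep. The recess starts at any angle and is not measured (this frame is the jig's, not the screw's). The drive drops in when its flats agree within about 6 degrees and it is well centred; until then it stands on this face, the flange 16 mm above the collar.
- jig_base (a point): On the screw's axis, on the bench, under the fixed jig (base 12 mm thick; jaw and stops at most 34 mm above the bench). The screw is stiff (about 0.2 N m), stays where it is left and turns clockwise seen from above by 80 to 126 degrees from its start to a hard stop.
- jaw (a joint): Travel of the clamping jaw (steel bar 120 x 28 x 20 mm between the collar and the plate) towards the plate, in m: 0 wide open, 0.011 at the stop, clamping the plate. It starts between 0 and 0.004 and moves 5 mm per radian of the cam screw; it does not tell how the square recess stands.
- tin: Bystander: closed can 72 mm in diameter, 75 mm tall; stands at the other side of the jig from the rest. Origin: centre of its underside.
- mallet: Bystander: hammer lying on the bench far to the left.
- stack: Bystander: stack of small plate blanks, 180 x 100 x 24 mm, lying on the bench far to the right. Origin: centre of its underside.
Things that resemble listed ones, but are neither listed nor needed, are in the scene too. Of the things that look like the key, the middle-sized one is meant.

How it is judged:
On the way, in this order (a step that is already met when the one before it is completed fails the run):
1. the key's drive has dropped into the screw's recess, flange down on the collar (z of key in the frame of collar_top below -0.034 m and horizontal distance between key and collar_top below 0.004 m and angle between key's own z axis and vertical below 0.12 rad), for 0.2 s.
2. turned by the key in the screw, the jaw has closed on the plate (value of joint jaw above 0.01 m and z of key in the frame of collar_top below -0.03 m and horizontal distance between key and collar_top below 0.005 m), for 0.1 s.
At the end, for the whole second after the job is handed in: The jaw is closed on the plate (travel over 10 of 11 mm), the key stands at rest in the screw with its drive home (flange within 4 mm of the collar's top, within 4 mm of the axis, tilt under 0.12 rad) (all of step 1 and value of joint jaw above 0.01 m and linear speed of key below 0.02 m/s); the robot touches nothing.
It fails at once if the can is displaced or tipped (distance of tin from where it was at the start of the episode above 0.03 m or angle between tin's own z axis and vertical above 0.5 rad).
It fails at once if the hammer is displaced (distance of mallet from where it was at the start of the episode above 0.03 m).
It fails at once if the plate stack is displaced (distance of stack from where it was at the start of the episode above 0.03 m).
It also fails if it takes over 70 s, if anything falls off the work surface, if the arm or the gripper's body presses on something with over 40 N, if the wrist force passes 120 N, or if a joint passes its speed limit or range.

## Working session

There is one attempt and no reset: what is moved stays moved. The work goes in short steps, Python scripts to look and compute and a tool call to move; the robot and the scene stay as the last step left them, time stands still between calls to the robot, and variables do not carry over. Pictures are saved under pics/ and viewed, at most 10 in all, crops included, and the job is handed in when it is done.

Besides the shell and the picture viewer there is one more tool, called after "Request:" as name(argument=value, ...) on one line, values as JSON. move_arm: Moves the arm, as the interface text tells. Its arguments: {"type":"object","properties":{"commands":{"type":"array","items":{"type":"array","items":{"type":"array","items":{"type":"number"}}}},"squeeze":{"type":"number"}},"required":["commands"]}

```bash
mkdir -p pics
cat > h.py <<'E'
import numpy as np, cv2
from scipy.spatial.transform import Rotation as R
from station import bot, imaging
def rot(q): return R.from_quat([q[1],q[2],q[3],q[0]]).as_matrix()
def pose():
    o=bot.get_obs(); T=np.eye(4); T[:3,:3]=rot(o['tool_rot']); T[:3,3]=o['eef_pos']; return T
def shot(n):
    T=pose(); im=imaging.read_camera(n); c=imaging.calibration(n)
    E=T@np.array(c['mount']) if n=='wrist' else np.array(c['extrinsics'])
    return im,(np.array(c['intrinsics']),c['k1'],E)
def ray(cam,u,v):
    K,k1,E=cam
    p=cv2.undistortPoints(np.array([[[u,v]]],float),K,np.array([k1,0,0,0,0.]))[0,0]
    return E[:3,3],E[:3,:3]@np.array([p[0],p[1],1])
def onz(cam,u,v,z):
    o,d=ray(cam,u,v); return o+d*(z-o[2])/d[2]
def px(cam,P):
    K,k1,E=cam; q=np.linalg.inv(E)@np.append(P,1)
    return cv2.projectPoints(q[None,:3],np.zeros(3),np.zeros(3),K,np.array([k1,0,0,0,0.]))[0][0,0]
def save(n,im): cv2.imwrite('pics/'+n+'.png',cv2.cvtColor(im,cv2.COLOR_RGB2BGR))
E
python3 - <<'E'
from h import *
for n in('top','scene'):
    im,c=shot(n); save(n+'0',im); print(n,c)
print(pose(),bot.get_obs())
E
```

```text
top (array([[433.75336125,   0.        , 313.83496625],
       [  0.        , 433.75336125, 236.80292603],
       [  0.        ,   0.        ,   1.        ]]), -0.020475916813046256, array([[-0.02258739, -0.98970655,  0.14131793,  0.35063114],
       [-0.9994441 ,  0.01888676, -0.02747337,  0.02250964],
       [ 0.02452153, -0.14185992, -0.98958297,  1.20414751],
       [ 0.        ,  0.        ,  0.        ,  1.        ]]))
scene (array([[582.65638454,   0.        , 314.14122128],
       [  0.        , 582.65638454, 246.02879725],
       [  0.        ,   0.        ,   1.        ]]), -0.03307209404023932, array([[ 0.5174052 ,  0.46025908, -0.72142459,  1.46744167],
       [ 0.85565491, -0.29018343,  0.428542  , -0.54063239],
       [-0.01210512, -0.83902035, -0.54396536,  0.81679386],
       [ 0.        ,  0.        ,  0.        ,  1.        ]]))
[[ 9.15221561e-01  4.02950236e-01 -7.75298616e-04  2.71756540e-01]
 [ 4.02950964e-01 -9.15220400e-01  1.46315219e-03 -6.17264464e-01]
 [-1.19991588e-04 -1.65151576e-03 -9.99998629e-01  2.07313105e-01]
 [ 0.00000000e+00  0.00000000e+00  0.00000000e+00  1.00000000e+00]] {'t': 0.1, 'q': array([ 1.04793105,  0.47774843,  0.02237469,  1.55632818, -0.01151775,
        1.10930044, -0.08311039]), 'joint_vel': array([ 3.78047740e-05,  4.19252025e-04,  2.32257843e-04, -7.55553174e-04,
        5.92674803e-04,  1.63985758e-05,  1.06268124e-03]), 'joint_torque': array([ 4.30558677e-03, -5.97764647e+01,  1.61397479e+00, -2.81952828e+01,
        1.28973217e-02,  5.02906245e-03,  6.56719052e-06]), 'eef_pos': array([ 0.27175654, -0.61726446,  0.20731311]), 'tool_rot': array([-7.95714722e-04,  9.78575571e-01,  2.05886296e-01, -2.28722807e-04]), 'contact_force': array([-0.24369512,  0.05354082,  0.55408968]), 'torque': array([-0.02509101,  0.03386825,  0.01005956]), 'grasp_force': 0.0, 'gripper_width': 0.9998562496899908}
```

View pics/top0.png

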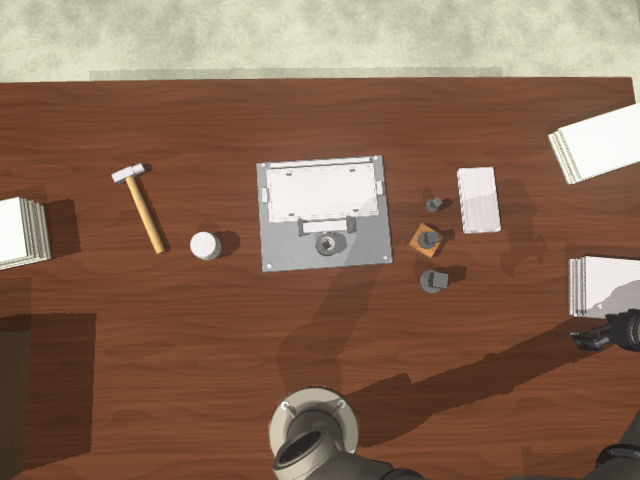

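View pics/scene0.png

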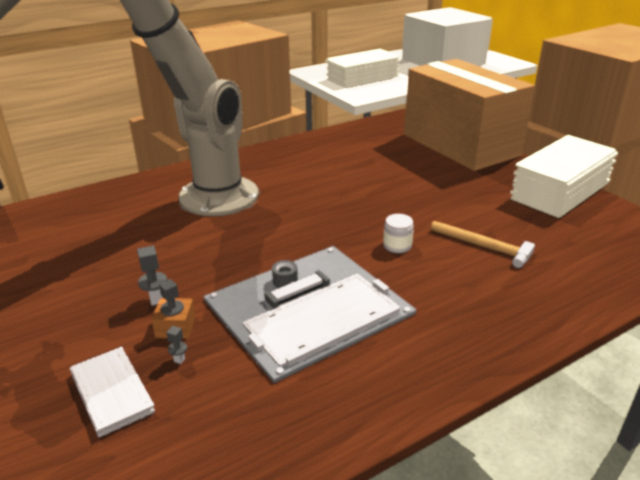

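The scene shows three key-like things, by top-view pixel: small at (433,204) on the bench, medium at (428,239) in the wooden rest, and large at (434,281) on the bench. The one in the rest is the middle-sized one, which fits the description. The collar is at (328,243), the tin at (206,245) and the hammer on the left. I'll confirm the key in a crop and measure it.

Run:
```python
from h import *
im,c=shot('top'); im2,c2=shot('scene')
a=cv2.resize(im[185:305,310:470],(800,600),interpolation=cv2.INTER_CUBIC)[:, :]
b=cv2.resize(im2[230:390,120:333],(799,600),interpolation=cv2.INTER_CUBIC)
save('crop0',np.vstack([cv2.resize(a,(400,300)),cv2.resize(b,(400,300))]))
# orange rest mask
h=cv2.cvtColor(im,cv2.COLOR_RGB2HSV); roi=np.zeros(h.shape[:2],np.uint8); roi[215:265,400:450]=1
m=((h[...,0]>8)&(h[...,0]<22)&(h[...,1]>120)&(h[...,2]>130)).astype(np.uint8)*roi
cs=max(cv2.findContours(m,0,2)[0],key=cv2.contourArea); r=cv2.minAreaRect(cs); print(r)
for p in cv2.boxPoints(r): print(p,onz(c,*p,0.05).round(3))
print('rest',onz(c,*r[0],0.05),'head',onz(c,430,238,.114),'collar',onz(c,328,243,.052))
g=cv2.cvtColor(im,cv2.COLOR_RGB2GRAY)
cc=cv2.HoughCircles(cv2.resize(g[220:265,305:350],None,fx=4,fy=4,interpolation=2),cv2.HOUGH_GRADIENT,1,10,param1=100,param2=15,minRadius=20,maxRadius=60)
if cc is not None:
  for x,y,rr in cc[0][:5]: print('circ',305+x/4,220+y/4,rr/4,onz(c,305+x/4,220+y/4,.052).round(4))
```

```text
((425.56927490234375, 240.25384521484375), (26.543432235717773, 26.41939353942871), 29.744882583618164)
[407.49237 245.13846] [ 0.488 -0.262  0.05 ]
[420.60004 222.20001] [ 0.55  -0.301  0.05 ]
[443.64618 235.36923] [ 0.513 -0.362  0.05 ]
[430.5385  258.30768] [ 0.451 -0.322  0.05 ]
rest [ 0.50024387 -0.31179162  0.05      ] head [ 0.49754123 -0.30504597  0.114     ] collar [ 0.49765988 -0.04707803  0.052     ]
circ 327.125 244.125 11.975 [ 0.4947 -0.0446  0.052 ]
circ 325.375 246.375 9.5 [ 0.4887 -0.0398  0.052 ]
circ 334.875 239.625 13.725 [ 0.5064 -0.0658  0.052 ]
circ 335.625 243.625 11.45 [ 0.4956 -0.0675  0.052 ]
circ 327.625 247.625 7.0 [ 0.4852 -0.0457  0.052 ]
```

View pics/crop0.png

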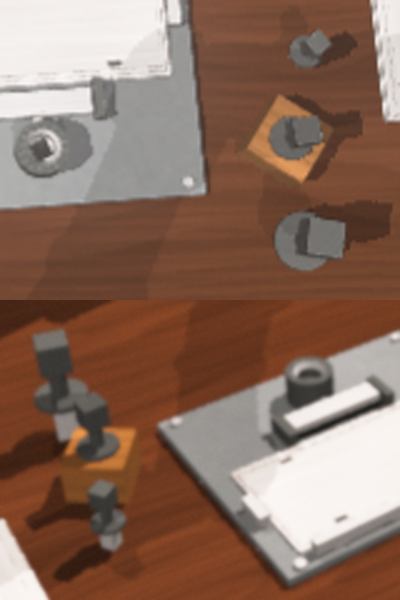

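The crop confirms it: the medium key stands in the orange rest, the small and large ones are loose on the bench, and the collar is open. Rest centre ≈ (0.500,-0.310), and its side comes out at 72 mm, near the given 70. Moving above it.

Request:
move_arm(commands=[[[0.033,-0.019,-0.011,0,0,0,0.085],[0.033,-0.019,-0.011,0,0,0,0.085],[0.033,-0.019,-0.011,0,0,0,0.085],[0.033,-0.019,-0.011,0,0,0,0.085],[0.033,-0.019,-0.011,0,0,0,0.085],[0.033,-0.019,-0.011,0,0,0,0.085],[0.033,-0.019,-0.011,0,0,0,0.085],[0.033,-0.019,-0.011,0,0,0,0.085],[0.033,-0.019,-0.011,0,0,0,0.085],[0.033,-0.019,-0.011,0,0,0,0.085],[0,0,0,0,0,0,0.085]]])

```text
t: 1.58
eef_pos: [0.5002, -0.3073, 0.3191]
tool_rot: [-0.0, 0.978, 0.209, 0.001]
contact_force: [-0.5, -0.4, 0.6]
gripper_width: 0.991
grasp_force: 0.0
```

Run:
```python
from h import *
im,c=shot('wrist'); save('w1',im); print(pose().round(4)); print(np.array(imaging.calibration('wrist')['mount']).round(3),c[0])
for P in([.5,-.31,.05],[.5,-.31,.114]): print(px(c,P))
```

```text
[[ 9.139e-01  4.059e-01  5.000e-04  4.984e-01]
 [ 4.059e-01 -9.139e-01 -0.000e+00 -3.096e-01]
 [ 4.000e-04  2.000e-04 -1.000e+00  3.184e-01]
 [ 0.000e+00  0.000e+00  0.000e+00  1.000e+00]]
[[-0.    -0.964 -0.264  0.067]
 [ 1.    -0.     0.001  0.   ]
 [-0.001 -0.264  0.964 -0.165]
 [ 0.     0.     0.     1.   ]] [[360.82841015   0.         323.94717953]
 [  0.         360.82841015 240.16746837]
 [  0.           0.           1.        ]]
[325.32332049 200.30280105]
[325.60283748 209.83623489]
```

View pics/w1.png

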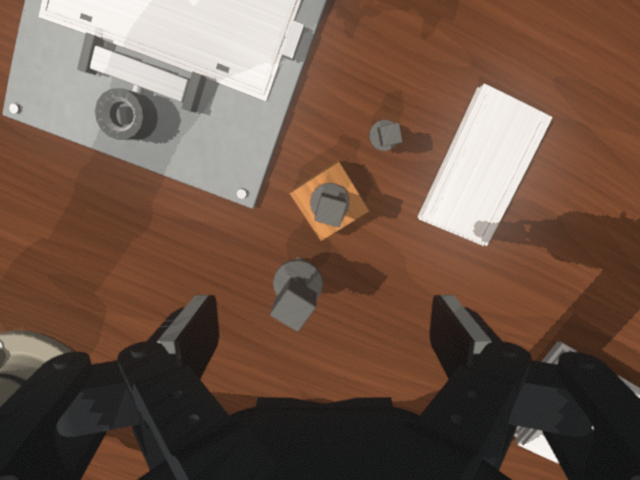

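The wrist view shows the medium key's head at about (331,206) in the orange rest, the collar at (121,114), the large key at (295,305) and the small one at (388,135). Next I need the head yaw and finer points.

Run:
```python
from h import *
im,c=shot('wrist'); 
a=cv2.resize(im[160:250,285:385],None,fx=4,fy=4,interpolation=cv2.INTER_CUBIC)
b=cv2.resize(im[75:155,75:175],None,fx=4,fy=4,interpolation=cv2.INTER_CUBIC)
save('crop1',np.hstack([a[:320],b]))
print(cv2.cvtColor(im,cv2.COLOR_RGB2GRAY)[184:228:2,310:352:2])
for n,u,v,z in(('rest',331,202,.05),('head',332,205,.114),('collar',121,114,.052),('big',295,305,.14),('small',388,135,.07)): print(n,onz(c,u,v,z).round(4))
```

```text
[[168 165 150 122 114 119 107 105 105 105 106 104 105 104  98  91  98 132
  138 151 155]
 [169 164 130 115 119 121 114 107 107 107 102 105 103 103 106 104  84 107
  130 153 155]
 [163 143 120 119 119 118 106 107 108 105 107 107 107 108 100 104 103  91
  101 149 153]
 [146 119 118 121 120  90  73  88 100 104 105 108 108 108  85  78  86  92
   91 110 117]
 [135 118 117 120 115  75  60  54  58  67  77  93 100 102  72  70  71  76
   84  93 105]
 [126 118 120 120 107 105 101  87  74  62  53  54  63  68  65  68  69  80
   83  93 107]
 [124 119 117 118 104 118 119 119 117 107  95  78  70  59  56  55  57  76
   84  87 106]
 [120 118 119 113 104 117 119 120 121 118 115 117 113 104  88  78  64  66
   82  94 107]
 [117 118 118 109 107 119 121 117 115 118 119 119 118 116 121 116 110  92
   80  97 106]
 [119 116 119 105 119 122 118 116 116 117 119 118 119 118 117 117 116 101
   80  94 107]
 [126 120 119 104 119 117 116 118 118 119 118 117 117 120 117 118 117  93
   80  96 104]
 [132 123 117 106 117 118 119 119 120 117 118 120 119 117 117 119 114  83
   81  96 103]
 [144 120 110 110 117 117 120 11
[... 315 characters left out ...]
128 107]
 [163 158 120 117 120 119 119 117 119 121 119 119 119 118 117 100 119 159
  160 161 153]
 [158 164 134 122 121 116 116 117 119 119 119 117 117 117 113 120 144 154
  160 163 152]
 [157 161 166 167 155 139 128 126 119 119 117 116 115 116 110 133 147 150
  157 136  92]
 [149 156 164 170 168 164 164 158 138 125 119 121 113 117 111 151 150 134
  106  68  61]
 [120 152 159 165 169 167 164 164 159 151 147 141 135 127 133 157 121  75
   61  61  61]
 [ 81 136 162 165 167 170 164 163 163 157 151 146 155 163 147  97  66  61
   59  63  61]]
rest [ 0.4987 -0.3195  0.05  ]
head [ 0.5053 -0.3163  0.114 ]
collar [ 0.4954 -0.0528  0.052 ]
big [ 0.3978 -0.3219  0.14  ]
small [ 0.5957 -0.3448  0.07  ]
```

View pics/crop1.png

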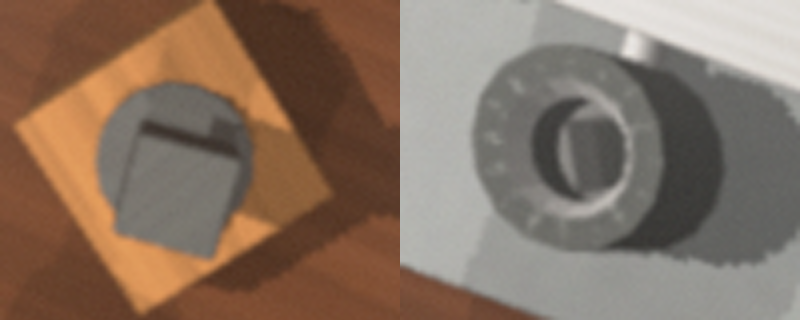

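Left of the crop: head top corners at full-frame pixels (320.5,194), (344.5,199.5), (337.5,224.5), (313.5,217.5). Right: collar rim centred at about (117,112), with a square recess edge visible in its bore.

Run:
```python
from h import *
im,c=shot('wrist'); T=pose()
P=np.array([onz(c,u,v,.114)[:2] for u,v in((320.5,193.7),(344.5,199.5),(337.5,224.5),(313.5,217.5))])
e=np.roll(P,-1,0)-P; print(P.mean(0).round(4),np.linalg.norm(e,axis=1).round(4),(np.degrees(np.arctan2(e[:,1],e[:,0]))%90).round(1))
print('tool y yaw',np.degrees(np.arctan2(T[1,1],T[0,1])),'xy',T[:3,3].round(4))
print('collar',onz(c,117,112,.052).round(4)); t,ct=shot('top')
print('top at head est',px(ct,[*P.mean(0),.114]))
```

```text
[ 0.499  -0.3167] [0.0254 0.0273 0.0262 0.0259] [10.2  9.   7.2  7.3]
tool y yaw -66.3068829766022 xy [ 0.4966 -0.3118  0.3178]
collar [ 0.495  -0.0494  0.052 ]
top at head est [434.46032511 237.36820479]
```

Request:
move_arm(commands=[[[0,0,0.02,0,0,7.6,0.085],[0,0,0.03,0,0,7.6,0.085],[0.002,0.005,0.03,0,0,0,0.085],[0,0,0.03,0,0,0,0.085],[0,0,0.02,0,0,0,0.085],[0,0,0,0,0,0,0.085],[0,0,0,0,0,0,0.085]]])

```text
t: 2.65
eef_pos: [0.5002, -0.3165, 0.189]
tool_rot: [0.0, 0.997, 0.074, 0.0]
contact_force: [0.1, 0.3, 0.2]
gripper_width: 0.995
grasp_force: 0.0
```

Run:
```python
from h import *
im,c=shot('wrist'); T=pose(); print(T.round(4)); save('w2',im)
print(px(c,[.499,-.3167,.114]),px(c,[.499,-.3167,.05]))
```

```text
[[ 0.989   0.1481  0.0015  0.5006]
 [ 0.1481 -0.989  -0.001  -0.3164]
 [ 0.0013  0.0012 -1.      0.1893]
 [ 0.      0.      0.      1.    ]]
[323.20941257 243.84498504] [323.25951048 223.57253637]
```

View pics/w2.png

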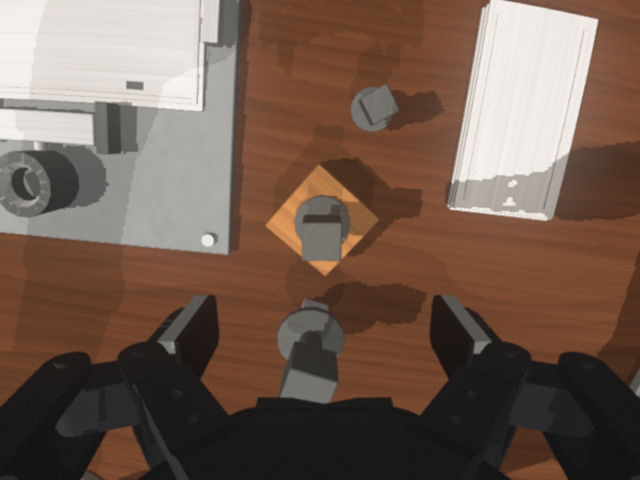

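Wrist view: the head's top face is centred at (321.5,241), 3 px from the prediction, and its edges line up with the image axes, so the fingers are square to the flats. Going down to grip.

Request:
move_arm(commands=[[[0,0,0.03,0,0,0,0.085],[0,0,0.03,0,0,0,0.085],[0,0,0.03,0,0,0,0.085],[0,0,0.02,0,0,0,0.085],[0,0,0,0,0,0,0.085],[0,0,0,0,0,0,0.02],[0,0,0,0,0,0,0.02],[0,0,0,0,0,0,0.02],[0,0,0,0,0,0,0.02],[0,0,0,0,0,0,0.02],[0,0,0,0,0,0,0.02],[0,0,0,0,0,0,0.02]]], squeeze=60)

```text
t: 4.2
eef_pos: [0.5007, -0.3155, 0.0793]
tool_rot: [0.0, 0.997, 0.075, 0.001]
contact_force: [-0.8, 1.3, 6.2]
gripper_width: 0.311
grasp_force: 59.0
```

Request:
move_arm(commands=[[[0,0,-0.02,0,0,0,0.02],[0,0,-0.03,0,0,0,0.02],[0,0,-0.03,0,0,0,0.02],[0,0,-0.03,0,0,0,0.02],[0.0045,-0.03,0,0,0,0,0.02],[0.0045,-0.03,0,0,0,0,0.02],[0.0045,-0.03,0,0,0,0,0.02],[0.0045,-0.03,0,0,0,0,0.02],[0.0045,-0.03,0,0,0,0,0.02],[0.0045,-0.03,0,0,0,0,0.02],[0,0,0,0,0,0,0.02],[0,0,0,0,0,0,0.02]]])

```text
t: 5.7
eef_pos: [0.4996, -0.1341, 0.1879]
tool_rot: [0.0, 0.997, 0.075, -0.0]
contact_force: [0.2, -0.9, -4.1]
gripper_width: 0.305
grasp_force: 60.4
```

Run:
```python
from h import *
im,c=shot('wrist'); T=pose(); print(T.round(4)); save('w3',im)
print(px(c,[.495,-.0494,.052]), 'key head/origin if ideal',px(c,T[:3,3]+[0,0,.019+.015]),px(c,T[:3,3]-[0,0,.068]))
```

```text
[[ 9.890e-01  1.477e-01 -7.000e-04  4.996e-01]
 [ 1.477e-01 -9.890e-01 -5.000e-04 -1.345e-01]
 [-8.000e-04  4.000e-04 -1.000e+00  1.879e-01]
 [ 0.000e+00  0.000e+00  0.000e+00  1.000e+00]]
[224.13949714 213.55994257] key head/origin if ideal [324.0115267 315.4632637] [323.86907931 244.75949038]
```

View pics/w3.png

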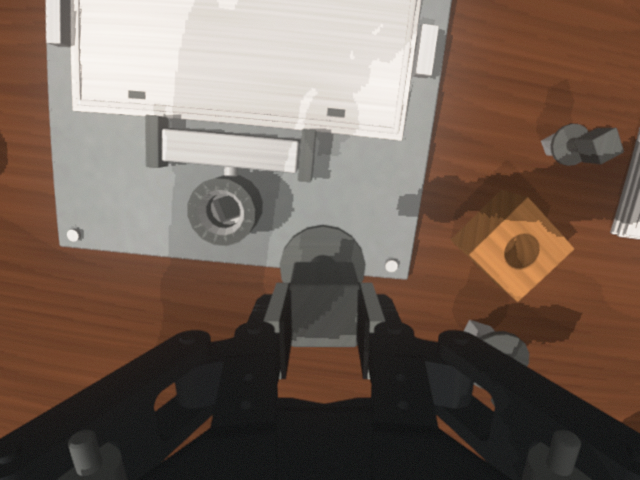

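Wrist view: the key is held upright (flange x 281–364, top edge at row 226), the collar rim is at about (222,210), and a dark square recess shows in it. One enlarged crop of the collar and recess.

Run:
```python
from h import *
im,c=shot('wrist'); T=pose()
cr=im[172:252,180:270]; g=cv2.resize(cv2.cvtColor(cr,cv2.COLOR_RGB2GRAY),None,fx=7,fy=7,interpolation=cv2.INTER_CUBIC)
g=cv2.createCLAHE(3,(2,2)).apply(g); cv2.imwrite('pics/crop3.png',g)
# flange top plane fit: centre at TCP - .024 height
z=T[2,3]-.024
print('flange l/r',onz(c,281,262,z),onz(c,364,262,z),'far edge',onz(c,322,226,z), T[:3,3])
```

```text
flange l/r [ 0.49900178 -0.11113617  0.16400071] [ 0.50575418 -0.15645183  0.16400071] far edge [ 0.52249688 -0.13054169  0.16400071] [ 0.49974332 -0.1346955   0.18800071]
```

View pics/crop3.png

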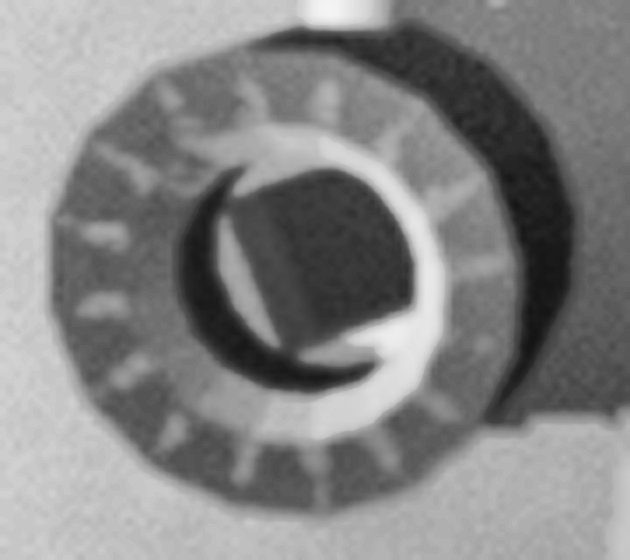

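The recess is clear. Crop corners: (230,205), (285,350), with the top edge running to (320,170) and the bottom edge to (415,300); the rim is centred at (287,280).

Run:
```python
from h import *
im,c=shot('wrist'); T=pose()
f=lambda x,y,z: onz(c,180+x/7,172+y/7,z)[:2]
for a,b in(((230,205),(285,350)),((230,205),(320,170)),((285,350),(415,300))):
    d=f(*b,.03)-f(*a,.03); print(np.linalg.norm(d),np.degrees(np.arctan2(d[1],d[0]))%90)
A,B=f(230,205,.03),f(285,350,.03); e=B-A; n=np.array([-e[1],e[0]])/np.linalg.norm(e); n*=np.sign(n@(f(350,250,.03)-A))
print('recess centre',(A+B)/2+n*.011)
cc=f(287,280,.052); print('collar',cc,np.linalg.norm(f(52,280,.052)-f(522,280,.052)),np.linalg.norm(f(287,45,.052)-f(287,515,.052)))
print('tool y yaw%90',np.degrees(np.arctan2(T[1,1],T[0,1]))%90)
d=np.append(cc,0)-np.append(T[:2,3],0); print('delta tool',T[:3,:3].T@d)
```

```text
0.020108833461131247 25.26897594325061
0.012912581636232484 28.85389728158289
0.018844841331355746 29.097815629082007
recess centre [ 0.49557614 -0.04757789]
collar [ 0.49628038 -0.04718859] 0.05784132462934295 0.05828229030156017
tool y yaw%90 8.465065573391797
delta tool [ 9.38784233e-03 -8.70285460e-02 -2.64780329e-05]
```

Request:
move_arm(commands=[[[0.003,-0.029,0,0,0,0,0.02],[0.003,-0.029,0,0,0,0,0.02],[0.0034,-0.029,0,0,0,0,0.02],[0,0,0.02,0,0,-9.5,0.02],[0,0,0.02,0,0,-9.5,0.02],[0,0,0,0,0,0,0.02],[0,0,0,0,0,0,0.02]]])

```text
t: 6.72
eef_pos: [0.497, -0.0466, 0.1488]
tool_rot: [0.0, 0.972, 0.236, 0.0]
contact_force: [0.4, -0.6, -3.9]
gripper_width: 0.308
grasp_force: 60.4
```

Run:
```python
from h import *
T=pose(); o=bot.get_obs(); print(T.round(4),o['q'].round(3),o['contact_force'],o['torque'])
print('tool y yaw%90',np.degrees(np.arctan2(T[1,1],T[0,1]))%90)
d=np.array([.496,-.0474,T[2,3]])-T[:3,3]; print('delta tool',T[:3,:3].T@d)
```

```text
[[ 8.884e-01  4.590e-01  8.000e-04  4.970e-01]
 [ 4.590e-01 -8.884e-01 -1.000e-04 -4.660e-02]
 [ 7.000e-04  4.000e-04 -1.000e+00  1.488e-01]
 [ 0.000e+00  0.000e+00  0.000e+00  1.000e+00]] [ 0.214  0.277 -0.288  2.014  0.102  0.863 -1.223] [ 0.41662084 -0.56757148 -3.89512614] [0.01188207 0.01011194 0.01056134]
tool y yaw%90 27.321906865062985
delta tool [-1.19888003e-03  2.45376515e-04 -7.07756984e-07]
```

Request:
move_arm(commands=[[[-0.0015,0,0.01,0,0,0,0.02],[0,0,0.01,0,0,0,0.02],[0,0,0.008,0,0,0,0.02],[0,0,0.004,0,0,0,0.02],[0,0,0.004,0,0,0,0.02],[0,0,0.003,0,0,0,0.02],[0,0,0,0,0,0,0.02]]])

```text
t: 7.6
eef_pos: [0.4953, -0.0468, 0.1092]
tool_rot: [0.0, 0.971, 0.238, 0.0]
contact_force: [0.4, 0.6, -3.3]
gripper_width: 0.308
grasp_force: 60.5
```

Request:
move_arm(commands=[[[0,0,0.003,0,0,0,0.02],[0,0,0.003,0,0,0,0.02],[0,0,0.003,0,0,0,0.02],[0,0,0.002,0,0,0,0.02],[0,0,0.002,0,0,0,0.02],[0,0,0,0,0,0,0.02]]])

```text
t: 8.35
eef_pos: [0.4951, -0.0467, 0.0961]
tool_rot: [-0.0, 0.971, 0.238, 0.0]
contact_force: [2.0, 0.8, -4.3]
gripper_width: 0.306
grasp_force: 60.5
```

Request:
move_arm(commands=[[[0,0,0.001,0,0,0,0.02],[0,0,0.001,0,0,0,0.02],[0,0,0.001,0,0,0,0.02],[0,0,0,0,0,0,0.02]]])

```text
t: 8.85
eef_pos: [0.4951, -0.0468, 0.0931]
tool_rot: [0.0, 0.971, 0.238, 0.0]
contact_force: [1.2, 0.5, -5.1]
gripper_width: 0.306
grasp_force: 60.5
```

No push-back 4 mm below the face level: it is dropping in. Continuing down.

Request:
move_arm(commands=[[[0,0,0.002,0,0,0,0.02],[0,0,0.002,0,0,0,0.02],[0,0,0.002,0,0,0,0.02],[0,0,0.002,0,0,0,0.02],[0,0,0.001,0,0,0,0.02],[0,0,0,0,0,0,0.02]]])

```text
t: 9.6
eef_pos: [0.4951, -0.0468, 0.0841]
tool_rot: [-0.0, 0.971, 0.238, -0.0]
contact_force: [0.9, 0.3, -4.1]
gripper_width: 0.311
grasp_force: 60.4
```

Request:
move_arm(commands=[[[0,0,0.001,0,0,0,0.02],[0,0,0.001,0,0,0,0.02],[0,0,0.001,0,0,0,0.02],[0,0,0.001,0,0,0,0.02],[0,0,0,0,0,0,0.02],[0,0,0,0,0,0,0.02]]])

```text
t: 10.35
eef_pos: [0.4955, -0.0465, 0.0812]
tool_rot: [0.0, 0.971, 0.238, 0.0]
contact_force: [-2.6, 1.2, 8.1]
gripper_width: 0.307
grasp_force: 61.9
```

The flange sits at the expected height (TCP 0.081, with about 12 N contact). Now turning clockwise.

Request:
move_arm(commands=[[[0,0,0,0,0,4,0.02],[0,0,0,0,0,4,0.02],[0,0,0,0,0,4,0.02],[0,0,0,0,0,4,0.02],[0,0,0,0,0,4,0.02],[0,0,0,0,0,4,0.02],[0,0,0,0,0,4,0.02],[0,0,0,0,0,4,0.02],[0,0,0,0,0,4,0.02],[0,0,0,0,0,4,0.02]]], squeeze=80)

```text
t: 11.6
eef_pos: [0.4961, -0.047, 0.0813]
tool_rot: [0.0, 0.994, -0.109, 0.001]
contact_force: [-0.3, 0.5, 6.9]
gripper_width: 0.3
grasp_force: 80.5
```

Run:
```python
from h import *
T=pose(); o=bot.get_obs(); print(T[:3,3].round(4),np.degrees(np.arctan2(T[1,1],T[0,1])),o['contact_force'].round(1),o['torque'].round(3),o['q'][6])
```

```text
[ 0.4961 -0.047   0.0813] -102.50451179157852 [-0.3  0.5  6.9] [-0.185  0.172  0.318] -1.8794094526184062
```

Request:
move_arm(commands=[[[0,0,0,0,0,4,0.02],[0,0,0,0,0,4,0.02],[0,0,0,0,0,4,0.02],[0,0,0,0,0,4,0.02],[0,0,0,0,0,4,0.02],[0,0,0,0,0,4,0.02],[0,0,0,0,0,4,0.02],[0,0,0,0,0,4,0.02],[0,0,0,0,0,4,0.02]]])

```text
t: 12.72
eef_pos: [0.4954, -0.0473, 0.0813]
tool_rot: [0.0, 0.912, -0.411, 0.0]
contact_force: [-1.9, -0.8, 8.6]
gripper_width: 0.302
grasp_force: 80.8
```

```bash
cat > s.py <<'E'
from h import *
T=pose(); o=bot.get_obs(); print(T[:3,3].round(4),np.degrees(np.arctan2(T[1,1],T[0,1])),o['contact_force'].round(1),o['torque'].round(3),o['q'].round(3))
E
python3 s.py
```

```text
[ 0.4954 -0.0473  0.0813] -138.5179027034027 [-1.9 -0.8  8.6] [-0.274  0.742  0.335] [-0.059  0.36   0.033  2.088 -0.017  0.694 -2.432]
```

Request:
move_arm(commands=[[[0,0,0,0,0,3,0.02],[0,0,0,0,0,3,0.02],[0,0,0,0,0,3,0.02],[0,0,0,0,0,3,0.02]]])

```text
t: 13.22
eef_pos: [0.4951, -0.0472, 0.0812]
tool_rot: [0.0, 0.864, -0.504, 0.0]
contact_force: [-2.4, -0.2, 9.8]
gripper_width: 0.303
grasp_force: 80.9
```

```bash
python3 s.py
```

```text
[ 0.4951 -0.0472  0.0812] -150.483684454542 [-2.4 -0.2  9.8] [-0.182  0.944  0.339] [-0.099  0.36   0.082  2.091 -0.044  0.693 -2.615]
```

Request:
move_arm(commands=[[[0,0,0,0,0,3,0.02],[0,0,0,0,0,3,0.02],[0,0,0,0,0,3,0.02]]])

```text
t: 13.6
eef_pos: [0.4949, -0.0471, 0.0812]
tool_rot: [0.0, 0.822, -0.57, -0.0]
contact_force: [-3.1, 0.0, 9.6]
gripper_width: 0.3
grasp_force: 81.0
```

```bash
python3 s.py
```

```text
[ 0.4949 -0.0471  0.0812] -159.48392353572274 [-3.1  0.   9.6] [-0.141  1.053  0.331] [-0.13   0.36   0.119  2.093 -0.065  0.692 -2.752]
```

97° turned without a stop, and joint 7 is near its limit. Re-gripping one quarter turn back.

Request:
move_arm(commands=[[[0,0,0,0,0,0,0.085],[0,0,0,0,0,0,0.085],[0,0,0,0,0,0,0.085],[0,0,0,0,0,0,0.085],[0,0,0,0,0,0,0.085],[0,0,0,0,0,0,0.085],[0,0,0,0,0,0,0.085],[0,0,0,0,0,-9,0.085],[0,0,0,0,0,-9,0.085],[0,0,0,0,0,-9,0.085],[0,0,0,0,0,-9,0.085],[0,0,0,0,0,-9,0.085],[0,0,0,0,0,-9,0.085],[0,0,0,0,0,-9,0.085],[0,0,0,0,0,-9,0.085],[0,0,0,0,0,-9,0.085],[0,0,0,0,0,-9,0.085],[0,0,0,0,0,0,0.085],[0,0,0,0,0,0,0.085]]])

```text
t: 15.98
eef_pos: [0.4951, -0.0469, 0.0802]
tool_rot: [-0.0, 0.984, 0.177, -0.0]
contact_force: [-0.2, 0.2, -0.2]
gripper_width: 0.992
grasp_force: 0.0
```

```bash
python3 s.py
python3 - <<'E'
from h import *
im,c=shot('wrist'); save('w4',im); print(px(c,[.4962,-.0472,.116]))
E
```

```text
[ 0.4951 -0.0469  0.0802] -69.61544836656157 [-0.2  0.2 -0.2] [0.004 0.041 0.007] [ 0.172  0.373 -0.243  2.074  0.135  0.709 -1.373]
[324.61496508 315.19076638]
```

View pics/w4.png

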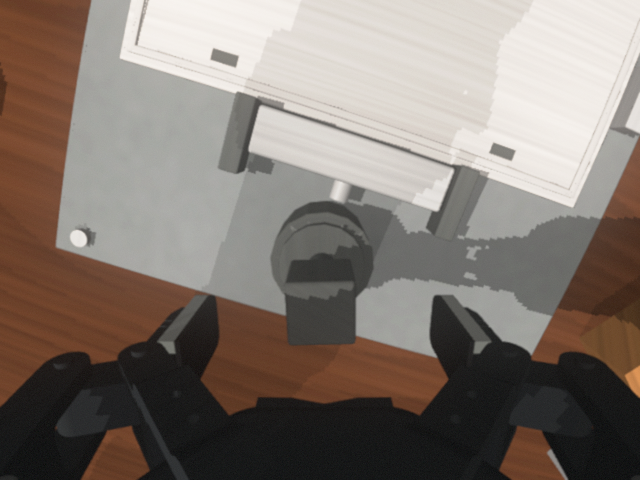

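Wrist view: the key stands home (flange on the collar at about (322,255)), its head is square to the fingers (x 287–355), and the jaw bar is nearly at the plate. Gripping and turning on.

Request:
move_arm(commands=[[[0,0,0,0,0,0,0.02],[0,0,0,0,0,0,0.02],[0,0,0,0,0,0,0.02],[0,0,0,0,0,0,0.02],[0,0,0,0,0,0,0.02],[0,0,0,0,0,0,0.02],[0,0,0,0,0,0,0.02],[0,0,0,0,0,3,0.02],[0,0,0,0,0,3,0.02],[0,0,0,0,0,3,0.02]]])

```text
t: 17.27
eef_pos: [0.4953, -0.0463, 0.0806]
tool_rot: [-0.0, 0.995, 0.101, 0.0]
contact_force: [-1.7, 1.3, 4.5]
gripper_width: 0.303
grasp_force: 78.9
```

```bash
python3 s.py
```

```text
[ 0.4953 -0.0463  0.0806] -78.4461641931233 [-1.7  1.3  4.5] [0.134 0.404 0.311] [ 0.142  0.37  -0.209  2.075  0.115  0.707 -1.51 ]
```

Request:
move_arm(commands=[[[0,0,0,0,0,3,0.02],[0,0,0,0,0,3,0.02]]])

```text
t: 17.52
eef_pos: [0.4953, -0.0462, 0.0806]
tool_rot: [-0.0, 0.999, 0.048, 0.0]
contact_force: [-1.1, 1.2, 5.7]
gripper_width: 0.304
grasp_force: 78.9
```

```bash
python3 s.py
```

```text
[ 0.4953 -0.0462  0.0806] -84.443662696017 [-1.1  1.2  5.7] [0.221 0.388 0.38 ] [ 0.122  0.368 -0.185  2.077  0.102  0.705 -1.603]
```

Request:
move_arm(commands=[[[0,0,0,0,0,3,0.02],[0,0,0,0,0,2,0.02]]])

```text
t: 17.77
eef_pos: [0.4952, -0.0462, 0.0806]
tool_rot: [-0.0, 1.0, 0.005, 0.0]
contact_force: [-1.9, 1.5, 5.1]
gripper_width: 0.304
grasp_force: 78.9
```

```bash
python3 s.py
```

```text
[ 0.4952 -0.0462  0.0806] -89.42142087915782 [-1.9  1.5  5.1] [0.243 0.507 0.311] [ 0.105  0.367 -0.165  2.078  0.091  0.703 -1.679]
```

Request:
move_arm(commands=[[[0,0,0,0,0,3,0.02],[0,0,0,0,0,2,0.02]]])

```text
t: 18.02
eef_pos: [0.4951, -0.0462, 0.0806]
tool_rot: [0.0, 0.999, -0.038, 0.0]
contact_force: [-1.5, 2.0, 6.3]
gripper_width: 0.301
grasp_force: 79.8
```

```bash
python3 s.py
```

```text
[ 0.4951 -0.0462  0.0806] -94.31068286028568 [-1.5  2.   6.3] [0.155 0.532 1.13 ] [ 0.089  0.366 -0.146  2.079  0.081  0.702 -1.755]
```

Request:
move_arm(commands=[[[0,0,0,0,0,2,0.02],[0,0,0,0,0,2,0.02]]])

```text
t: 18.27
eef_pos: [0.4951, -0.0461, 0.0806]
tool_rot: [0.001, 0.998, -0.07, 0.0]
contact_force: [-1.1, 0.8, 6.0]
gripper_width: 0.301
grasp_force: 83.5
```

```bash
python3 s.py
```

```text
[ 0.4951 -0.0461  0.0806] -98.0804988085899 [-1.1  0.8  6. ] [-0.075  0.611  2.151] [ 0.075  0.365 -0.13   2.08   0.074  0.701 -1.815]
```

Request:
move_arm(commands=[[[0,0,0,0,0,2,0.02],[0,0,0,0,0,2,0.02]]])

```text
t: 18.52
eef_pos: [0.4951, -0.046, 0.0806]
tool_rot: [0.001, 0.995, -0.104, 0.0]
contact_force: [-2.9, 0.4, 6.8]
gripper_width: 0.301
grasp_force: 91.0
```

```bash
python3 s.py
```

```text
[ 0.4951 -0.046   0.0806] -101.89389996837018 [-2.9  0.4  6.8] [-0.11   0.589  3.219] [ 0.062  0.364 -0.115  2.081  0.066  0.7   -1.875]
```

Torque climbed from 0.3 to 3.2 N m, so the stop is reached. Relieving the torque, letting go and rising.

Request:
move_arm(commands=[[[0,0,0,0,0,-4,0.02],[0,0,0,0,0,-4,0.02],[0,0,0,0,0,0,0.085],[0,0,0,0,0,0,0.085],[0,0,0,0,0,0,0.085],[0,0,0,0,0,0,0.085],[0,0,0,0,0,0,0.085],[0,0,0,0,0,0,0.085],[0,0,0,0,0,0,0.085],[0,0,-0.01,0,0,0,0.085],[0,0,-0.02,0,0,0,0.085],[0,0,-0.03,0,0,0,0.085],[0,0,-0.03,0,0,0,0.085],[0,0,-0.03,0,0,0,0.085],[0,0,0,0,0,0,0.085],[0,0,0,0,0,0,0.085]]])

```text
t: 20.52
eef_pos: [0.4947, -0.0468, 0.2001]
tool_rot: [0.0, 0.999, -0.039, -0.0]
contact_force: [-1.2, 0.3, 0.4]
gripper_width: 0.992
grasp_force: 0.0
```

```bash
python3 s.py
python3 - <<'E'
from h import *
im,c=shot('wrist'); save('w5',im); print(px(c,[.4962,-.0472,.116]),px(c,[.4962,-.0472,.058]))
E
```

```text
[ 0.4947 -0.0468  0.2001] -94.43952445885876 [-1.2  0.3  0.4] [-0.053  0.037  0.015] [ 0.105  0.201 -0.155  1.973  0.037  0.971 -1.716]
[323.7060824  236.74084515] [323.72137242 219.71486674]
```

View pics/w5.png

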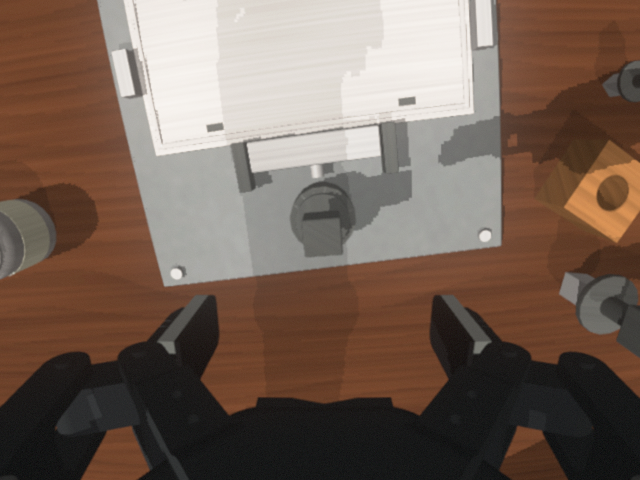

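Final view: the key's head (323,237) and flange (323,217) are where the home position predicts. The jaw bar lies against the plate, and the tin and rest are in place. The wrist still ends clockwise of the point where the stop began, so backing off did not loosen the jaw.

```bash
python3 -c "
from station import bot
print(bot.hand_in())"
```

```text
the job is handed in; nothing more can be done
None
```

I handed the job in at about 21 s with the key home in the cam screw, the jaw closed to its hard stop on the plate, and the gripper open and clear; the hand-in returned no verdict.

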